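# Roll-test cigar tubes and sort out the ones that wobble

## Task

Roll first the red-capped metal tube and then the blue-capped one on the yellow board under a light fingertip, each at least a quarter turn or until you feel it catch, never pressing hard enough to dent it. Lay every tube that rolls evenly in the light wooden tray and every tube that catches and rocks in the black reject box, let go of them, and leave the hammer, bottle and paper roll alone.

Things in the scene. Friction and masses are not known exactly. Their poses are not given: they have to be found in the camera images.
- red_tube: Aluminium cigar tube, 20 mm diameter, 110 mm long, about 120 g, red cap on its +x end. Origin mid-axis, x along the axis, z up at start. It starts lying on the board, axis roughly along world y. Either true (round) or out of round, at random, independently of the other; not visible, nor felt by pinching it as it lies. Pressed on the board with over 25 N it dents.
- blue_tube: Aluminium cigar tube, 20 mm diameter, 110 mm long, about 120 g, blue cap on its +x end. Origin mid-axis, x along the axis, z up at start. It starts lying on the board, axis roughly along world y. Either true (round) or out of round, at random, independently of the other; not visible, nor felt by pinching it as it lies. Pressed on the board with over 25 N it dents.
- red_tube_mid (a point): Middle of the red tube. Out of round = 4 lengthwise swellings 90 deg apart, 0.6 to 2.2 mm proud (fainter ones may pass or not); it starts between two, rolls freely 10 to 26 deg, then catches: a level finger is lifted 1.2 to 4.4 mm by 45 deg (force up 8 N or more); a true tube keeps it within 4 N. Under a fingertip it turns finger travel / 20 mm (rad), moving half as far.
- blue_tube_mid (a point): Middle of the blue tube. Out of round = 4 lengthwise swellings 90 deg apart, 0.6 to 2.2 mm proud (fainter ones may pass or not); it starts between two, rolls freely 10 to 26 deg, then catches: a level finger is lifted 1.2 to 4.4 mm by 45 deg (force up 8 N or more); a true tube keeps it within 4 N. Under a fingertip it turns finger travel / 20 mm (rad), moving half as far.
- board: Fixed thick wooden board with a worn yellow top, 260 (x) x 320 (y) x 30 mm high. Origin at the centre of its underside; its flat top is 30 mm above the origin. Friction of tubes on board and fingers about 0.8 to 1.2.
- good_tray: Fixed, low, square, open tray of light wood for the tubes that roll evenly: outside 150 x 150 x 26 mm high, walls 6 mm, floor 6 mm thick, inside 138 x 138 mm, takes both tubes side by side. Origin at the centre of its underside, x and y along its sides. It stands to the left or the right of the board; the tray and the box swap sides.
- reject_box: Fixed, low, square, open box of black plastic for the tubes that catch and rock: outside 150 x 150 x 26 mm high, walls 6 mm, floor 6 mm thick, inside 138 x 138 mm, takes both tubes side by side. Origin at the centre of its underside, x and y along its sides. It stands to the left or the right of the board; the tray and the box swap sides.
- hammer: Bystander, not to be disturbed: claw hammer about 260 mm long lying beside the right-hand tray or box, origin under the middle of the handle, its x along the handle.
- bottle: Bystander, not to be disturbed: clear plastic water bottle, 62 mm diameter, 170 mm high, standing. Origin at the centre of its underside.
- paper_roll: Bystander, not to be disturbed: white paper roll, 60 mm diameter, 60 mm high, standing. Origin at the centre of its underside.
Not all that is in view belongs to the job. What is shaped like the red_tube but green is not meant.

How it is judged:
By the outcome, as a careful person would: the job done as asked, in the order asked, and still so for the second after the job is handed in, with the robot touching nothing.
It also fails if it takes over 72 s, if anything falls off the work surface, if the arm or the gripper's body presses on something with over 40 N, if the wrist force passes 120 N, or if a joint passes its speed limit or range.

## Robot

A 7-joint arm with a two-finger parallel gripper is mounted at the origin on the work surface. World frame = base frame: x ahead of the robot, y to its left, z up, the work surface at z = 0. Lengths are in m, angles in rad, forces in N, time in s.
With the tool pointing down it reaches from about 0.425 to 0.8 m from the base axis. Payload 8.3 kg.
Tool frame: the origin (TCP) lies between the finger pads; the fingertips stand 25 mm ahead of it and the grasp point (between the pads) lies 6 mm ahead of it; z points along the fingers, y is the line along which they close (so a half turn about z gives the same grasp; the last joint's range is limited). The gripper opens to 85 mm and grips with 20 to 120 N. Pads are 22 mm wide; open, the fingers measure 114 mm over their backs; the gripper's body (76 mm by 85 mm) begins 54 mm behind the grasp point. The pads swing forward as they close: fully open they stand 13 mm farther back than shut.
Start: joints at [-1.293, 0.383, 0.016, 1.37, -0.006, 1.388, -0.046], TCP at [0.209, 0.589, 0.256] pointing down, gripper open.
Joint ranges: [-2.95, 2.95], [-0.25, 2.06], [-1.52, 1.56], [0.18, 2.33], [-1.44, 4.58], [0.02, 2.06], [-3.01, 3.01]. Speed limits (rad/s): [2.39, 2.39, 3.01, 3.01, 3.14, 3.14, 3.14].

## Interface

Orientations are given as a unit quaternion [x, y, z, w].
In Python, from bench import * gives the robot as it stands.
- The arm moves only by the tool servo_tool, never from a script. Its argument "steps" is a list that holds one entry, the list of rows, each a list of 5 numbers: the opening, from 0 (shut) to 1 (fully open), then the shift along the world's x, y, z in mm, then the turn about the world's z in degrees. A call has 1 to 12 rows; each row shifts and turns the commanded pose from where the row before left it; what a row does not reach is not made up. A row lasts 1/12 s, in which the tool goes at most 41.7 mm and 7.16 degrees, less where a joint would pass 70% of its speed; a pose out of reach is approached as far as the arm can. A call with a gripper value outside its range is refused whole. The fingers move at their own pace and stop on an object; the grip force is fixed at half the most. Time passes only in rows, so rows that do not move let the fingers close. It gives the time, the measured TCP pose, the force, the opening and the grip force at its end, in the units of the state.
- sense(): the state, without advancing time (a new reading comes with each control period).
- read_camera(name): name is "scene" or "top" or "wrist"; returns the picture (384x512x3 uint8, red, green, blue); there is no depth.
- camera_model(name): a dict with "fx", "fy", "cx", "cy" (pixels), "R" (3x3) and "t" (3): a world point X has camera coordinates R X + t. Camera axes: x right, y down, z forward; pixel columns grow to the right and rows downward; lengths in m; the calibration is good to about 2 mm. A picture is of the moment at which its call begins: read the wrist's pose just before it. camera_model takes no time and is no camera call; for the wrist camera it gives the pose at the moment of the call.
- hand_in(): hands the job in; it is judged then, once.
The state is a dict: "time": time; "joint_positions": joint angles; "qd": joint speeds; "joint_torque": joint torques, N m; "tcp_pos": TCP position; "orientation": TCP orientation; "contact_force": force on the tool from outside, world axes, zero at the start; "moment": the same for the moment, N m; "grip_width": opening from 0.0 (shut) to 1.0 (fully open); "grasp_force": force on a finger pad.
Only numpy, scipy, OpenCV 4.12 (cv2) and the standard library are available. Lean on these libraries where they do the work, as an engineer would, in place of code of your own. Each camera call takes 0.05 s, during which the arm holds its last target. There are 200 camera calls.

## Working session

There is one attempt and no reset: what is moved stays moved. The work goes in short steps, Python scripts to look and compute and a tool call to move; the robot and the scene stay as the last step left them, time stands still between calls to the robot, and variables do not carry over. Pictures are saved under pics/ and viewed, at most 10 in all, crops included, and the job is handed in when it is done.

Besides the shell and the picture viewer there is one more tool, called after "Call:" as name(argument=value, ...), one argument or row to a line, values as JSON. servo_tool: Moves the arm, as the interface text tells. Its arguments: {"type":"object","properties":{"steps":{"type":"array","items":{"type":"array","items":{"type":"array","items":{"type":"number"}}}}},"required":["steps"]}

```bash
mkdir -p pics
cat > h.py <<'E'
from bench import *
import numpy as np, cv2
def snap(cam,name):
    im=read_camera(cam)[:,:,::-1]; cv2.imwrite(f'pics/{name}.png',im); return im
def ray(m,u,v):
    d=m["R"]if 0 else np.array(m["R"]).T@np.array([(u-m["cx"])/m["fx"],(v-m["cy"])/m["fy"],1.]); c=-np.array(m["R"]).T@np.array(m["t"]); return c,d
def onz(m,u,v,z):
    c,d=ray(m,u,v); return c+d*(z-c[2])/d[2]
def tri(obs):
    A=np.zeros((3,3));b=np.zeros(3)
    for m,u,v in obs:
        c,d=ray(m,u,v); d=d/np.linalg.norm(d);P=np.eye(3)-np.outer(d,d);A+=P;b+=P@c
    return np.linalg.solve(A,b)
def proj(m,X):
    q=np.array(m["R"])@np.array(X)+np.array(m["t"]); return m["fx"]*q[0]/q[2]+m["cx"],m["fy"]*q[1]/q[2]+m["cy"]
E
python3 - <<'E'
from h import *
a=snap('top','t0');b=snap('scene','s0')
cv2.imwrite('pics/ts.png',np.vstack([cv2.resize(a,(400,300)),cv2.resize(b,(400,300))]))
s=sense();print(s)
for n in('top','scene'):print(camera_model(n))
E
```

```text
{'time': 0.1, 'joint_positions': array([-1.2929078 ,  0.38415864,  0.0163995 ,  1.37105528, -0.00629198,
        1.38818383, -0.04648078]), 'qd': array([ 4.30175000e-04, -5.51194747e-03, -2.87626824e-04, -3.64925150e-03,
       -2.37648039e-04,  5.57690764e-05, -7.94381245e-05]), 'joint_torque': array([ 3.75141637e-03, -6.29127932e+01,  8.48031398e-01, -3.72757745e+01,
        1.68669736e-02,  1.04220252e-02,  1.50495254e-05]), 'tcp_pos': array([0.20873748, 0.58868098, 0.25537335]), 'orientation': array([ 1.69540616e-01,  9.85522810e-01, -8.68269053e-04, -1.27964852e-04]), 'contact_force': array([ 0.06607358, -1.13376811,  0.13549128]), 'moment': array([-0.0282009 ,  0.05120998,  0.02325439]), 'grasp_force': 0.0, 'grip_width': 1.0004444621517978}
{'fx': 478.4087790995379, 'fy': 478.4087790995379, 'cx': 251.56017143094388, 'cy': 193.22606444725474, 'R': array([[-0.00850768, -0.99985353,  0.01485031],
       [-0.99591639,  0.00713749, -0.08999773],
       [ 0.08987855, -0.01555534, -0.99583125]]), 't': array([-0.01218654,  0.50014915,  1.38233301])}
{'fx': 483.6653282056454, 'fy': 483.6653282056454, 'cx': 253.09204708679488, 'cy': 182.47313944672885, 'R': array([[-1.44965063e-01,  9.89436687e-01, -4.15439329e-04],
       [ 7.92791969e-01,  1.15902869e-01, -5.98370637e-01],
       [-5.92001710e-01, -8.70721941e-02, -8.01219326e-01]]), 't': array([ 0.0896859 , -0.39535536,  1.87733897])}
```

View pics/t0.png

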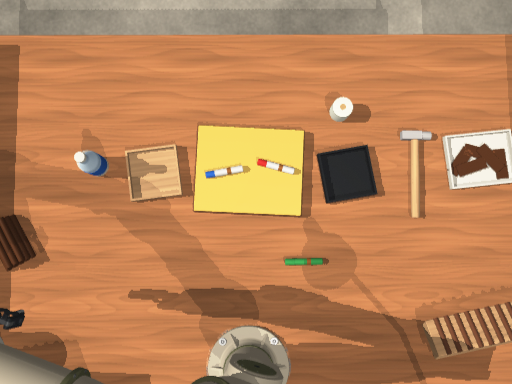

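View pics/s0.png

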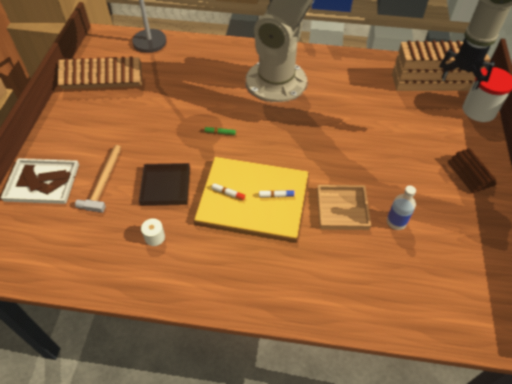

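The top view shows the board at about (250,170), with the red-capped tube at (277,166) and the blue-capped tube at (226,172). The light tray is on the left (+y) at (154,173) and the black box on the right at (347,174). The green look-alike at (305,261) is off the board. Next I'll take one enlarged crop with both views.

Run:
```python
import cv2,numpy as np
a=cv2.imread('pics/t0.png')[145:195,195:305]; b=cv2.imread('pics/s0.png')[170:215,200:310]
f=lambda x:cv2.resize(x,None,fx=7,fy=6 if 0 else 7,interpolation=cv2.INTER_CUBIC)
a=f(a)[:300];b=f(b)[:300]
o=np.vstack([a,b]);
for i in range(0,110,10): cv2.putText(o,str(195+i),(i*7,8),0,.3,(0,0,0),1);cv2.putText(o,str(200+i),(i*7,308),0,.3,(0,0,0),1)
for i in range(0,43,10): cv2.putText(o,str(145+i),(740,i*7+4),0,.35,(0,0,0),1);cv2.putText(o,str(170+i),(740,300+i*7+4),0,.35,(0,0,0),1)
cv2.imwrite('pics/c.png',o);print(o.shape)
```

```text
(600, 770, 3)
```

View pics/c.png

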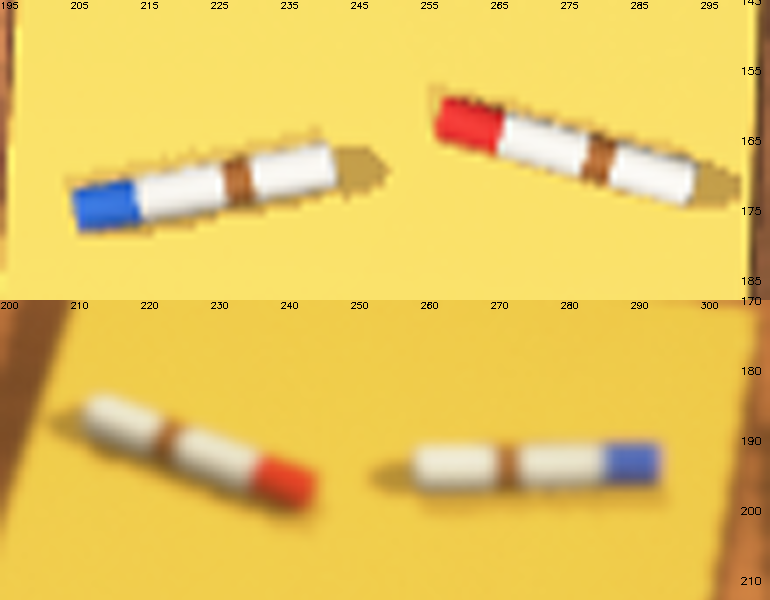

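Run:
```python
from h import *
T=camera_model('top');S=camera_model('scene')
f=lambda x,y,ox,oy:((x+.5)/7-.5+ox,(y+.5)/7-.5+oy)
P={'blue_cap':((75,208),(658,165)),'blue_end':((335,165),(416,165)),'blue_band':((239,180),(508,165)),'red_cap':((439,118),(310,185)),'red_end':((692,185),(93,108)),'red_band':((598,160),(167,138))}
for k,(a,b) in P.items():
    ta=f(*a,195,145);sb=f(*b,200,170); print(k,tri([(T,*ta),(S,*sb)]).round(4),onz(T,*ta,.04).round(4))
# board, tray, box corners
for k,(u,v) in {'board':[(198,125),(305,130),(302,216),(193,211)]}.items() if 0 else []:pass
for k,l,z in [('board',[(198,125),(305,130),(302,216),(193.5,211)],.03),('tray',[(125,151),(178.5,145),(182.5,194),(129.5,201)],.026),('box',[(317.5,153.5),(368,146),(377,193),(325.5,203)],.026)]:
    p=np.array([onz(T,u,v,z) for u,v in l]); print(k,p.round(3).tolist(),p.mean(0).round(4))
# two-view centres
print('tray2',tri([(T,154,172.5),(S,344,207)]),'box2',tri([(T,347,174),(S,165,184)]))
s=sense();print(s['tcp_pos'],s['orientation']); W=camera_model('wrist');print(W,'cam c',-W['R'].T@W['t'])
```

```text
blue_cap [0.5545 0.118  0.0414] [0.5547 0.1182 0.04  ]
blue_end [0.5715 0.0109 0.0432] [0.572  0.0101 0.04  ]
blue_band [0.5655 0.051  0.043 ] [0.566  0.0501 0.04  ]
red_cap [ 0.5906 -0.0331  0.0456] [ 0.5915 -0.0333  0.04  ]
red_end [ 0.562  -0.1371  0.0442] [ 0.5627 -0.1385  0.04  ]
red_band [ 0.573  -0.0998  0.0435] [ 0.5734 -0.0994  0.04  ]
board [[0.703, 0.141, 0.03], [0.686, -0.176, 0.03], [0.432, -0.162, 0.03], [0.449, 0.153, 0.03]] [ 0.5674 -0.0111  0.03  ]
tray [[0.627, 0.355, 0.026], [0.644, 0.198, 0.026], [0.499, 0.186, 0.026], [0.48, 0.34, 0.026]] [0.5624 0.2698 0.026 ]
box [[0.616, -0.212, 0.026], [0.638, -0.363, 0.026], [0.498, -0.385, 0.026], [0.469, -0.233, 0.026]] [ 0.5554 -0.2981  0.026 ]
tray2 [0.56448376 0.27541262 0.01239265] box2 [ 0.55632013 -0.29935782  0.01058823]
[0.20873748 0.58868098 0.25537335] [ 1.69540616e-01  9.85522810e-01 -8.68269053e-04 -1.27964852e-04]
{'fx': 269.9160627035761, 'fy': 269.9160627035761, 'cx': 252.43231203224585, 'cy': 191.96026627739678, 'R': array([[ 0.33479453,  0.9422893 , -0.00187116],
       [ 0.90858018, -0.32229004,  0.26572766],
       [ 0.24978927, -0.09066426, -0.96404632]]), 't': array([-0.62464398, -0.0334145 ,  0.37775232])} cam c [0.14512867 0.61207481 0.37188109]
```

Triangulated positions:
- **Red tube:** middle about (0.577, -0.085), axis height about 0.042, length 108 mm.
- **Blue tube:** middle about (0.563, 0.064), same height, length 109 mm.
- **Tray:** about (0.563, 0.272).
- **Box:** about (0.556, -0.299).

Heights and lengths agree with the text. Three things could be the red tube in the top view: the red-capped one (277,166), the blue-capped one (226,172) and the green one (305,261). The crop shows the red cap on the first. Moving above it now.

Call:
servo_tool(
  steps=[
    [[0,18,-33.6,-4,-4.3],[0,18,-33.6,-4,-4.3],[0,18,-33.6,-4,-4.3],[0,18,-33.6,-4,-4.3],[0,18,-33.6,-4,-4.3],[0,18,-33.6,-4,-4.3],[0,18,-33.6,-4,-4.3],[0,18,-33.6,-4,-4.3],[0,18,-33.6,-4,-4.3],[0,18,-33.6,-4,-4.3]],
  ],
)

```text
time: 0.93
tcp_pos: [0.3892, 0.2511, 0.2159]
orientation: [0.521, 0.854, -0.0, -0.0]
contact_force: [1.5, 0.3, 0.2]
grip_width: -0.002
grasp_force: 0.0
```

Call:
servo_tool(
  steps=[
    [[0,18,-33.6,-4,-4.3],[0,18,-33.6,-4,-4.3],[0,18,-33.6,-4,-4.3],[0,18,-33.6,-4,-4.3],[0,18,-33.6,-4,-4.3],[0,18,-33.6,-4,-4.3],[0,18,-33.6,-4,-4.3],[0,18,-33.6,-4,-4.3],[0,18,-33.6,-4,-4.3],[0,18,-33.6,-4,-4.3],[0,0,0,0,0],[0,0,0,0,0]],
  ],
)

```text
time: 1.93
tcp_pos: [0.5686, -0.086, 0.1753]
orientation: [0.798, 0.603, -0.001, 0.0]
contact_force: [0.0, 0.7, -0.1]
grip_width: 0.0
grasp_force: 0.0
```

Run:
```python
from h import *
s=sense();q=s['orientation'];W=camera_model('wrist');im=snap('wrist','w1')
from scipy.spatial.transform import Rotation as Q
R=Q.from_quat(q).as_matrix();print(s['time'],s['tcp_pos'],'ydir',np.degrees(np.arctan2(R[1,1],R[0,1])),R[:,2],s['contact_force'],s['grip_width'],s['joint_positions'].round(2))
for n,p in dict(rcap=(.5906,-.0331,.04),rend=(.562,-.138,.04),bcap=(.5545,.118,.04),bend=(.5715,.0105,.04)).items():print(n,np.round(proj(W,p),1))
np.save('W1.npy',W)
```

```text
1.9333 [ 0.56857445 -0.08604285  0.17526586] ydir -15.814443976087341 [-0.00192103 -0.00200239 -0.99999615] [ 0.03526048  0.71065176 -0.05232159] 9.998448899772118e-05 [-0.43  0.38  0.67  1.65 -0.25  1.2   0.02]
rcap [260.6 129.6]
rend [260.9 239.2]
bcap [164.  -49.7]
bend [226.3  86.5]
```

View pics/w1.png

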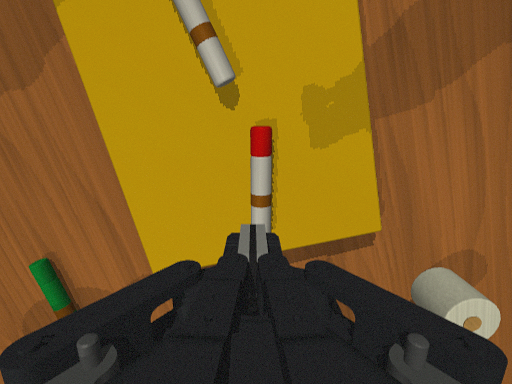

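The wrist view shows the red cap end at (260,127), about 2.5 px from the prediction, with the tube's axis vertical in the image as intended. The closed tips look only about 14 mm wide across the closing line. I'll turn the tool 90° so the 22 mm pad width lies along the roll direction, and come down behind the tube's crest.

Call:
servo_tool(
  steps=[
    [[0,0,2,-8,7],[0,0,2,-8,7],[0,0.7,0,-8,7],[0,0,0,-8,7],[0,0,0,-8,7],[0,0,0,-8,7],[0,0,0,-8,7],[0,0,0,-8,7],[0,0,0,-8,7],[0,0,0,-8,7],[0,0,0,-5,7],[0,0,0,-3,7]],
  ],
)

```text
time: 2.98
tcp_pos: [0.5689, -0.0765, 0.0877]
orientation: [0.182, 0.983, 0.0, -0.001]
contact_force: [0.2, 0.2, 0.4]
grip_width: -0.004
grasp_force: 0.0
```

Call:
servo_tool(
  steps=[
    [[0,0,0,-2,6.5],[0,0,0,0,0],[0,0,0,0,0],[0,0,0,0,0]],
  ],
)

```text
time: 3.32
tcp_pos: [0.5696, -0.078, 0.0867]
orientation: [0.132, 0.991, 0.0, 0.0]
contact_force: [-0.1, 0.1, 0.3]
grip_width: 0.001
grasp_force: 0.0
```

Call:
servo_tool(
  steps=[
    [[0,0,0,-2,0],[0,0,0,-1,0],[0,0,0,0,0],[0,0,0,0,0]],
  ],
)

```text
time: 3.65
tcp_pos: [0.5695, -0.0789, 0.0832]
orientation: [0.131, 0.991, -0.0, -0.0]
contact_force: [0.1, 0.3, 0.7]
grip_width: -0.003
grasp_force: 0.0
```

Call:
servo_tool(
  steps=[
    [[0,0,-3,-2,0],[0,0,0,-2,0],[0,0,0,-1,0],[0,0,0,0,0],[0,0,0,0,0]],
  ],
)

```text
time: 4.07
tcp_pos: [0.5694, -0.082, 0.0781]
orientation: [0.131, 0.991, -0.0, -0.0]
contact_force: [0.3, 0.5, -0.8]
grip_width: 0.003
grasp_force: 0.0
```

Call:
servo_tool(
  steps=[
    [[0,0,0,-1,0],[0,0,0,-0.5,0],[0,0,0,0,0]],
  ],
)

```text
time: 4.32
tcp_pos: [0.5695, -0.0819, 0.0766]
orientation: [0.131, 0.991, -0.0, -0.0]
contact_force: [-0.6, 0.1, 0.3]
grip_width: 0.0
grasp_force: 0.0
```

Call:
servo_tool(
  steps=[
    [[0,0,0,-0.5,0],[0,0,0,-0.5,0],[0,0,0,0,0]],
  ],
)

```text
time: 4.57
tcp_pos: [0.5695, -0.0819, 0.0757]
orientation: [0.131, 0.991, -0.0, -0.0]
contact_force: [-0.5, -0.5, 0.5]
grip_width: 0.005
grasp_force: 0.0
```

Call:
servo_tool(
  steps=[
    [[0,0,0,-0.5,0],[0,0,0,0,0],[0,0,0,0,0]],
  ],
)

```text
time: 4.82
tcp_pos: [0.5695, -0.0819, 0.0753]
orientation: [0.131, 0.991, -0.0, -0.0]
contact_force: [-0.5, 0.3, -0.9]
grip_width: 0.002
grasp_force: 0.0
```

Call:
servo_tool(
  steps=[
    [[0,0,0,-0.5,0],[0,0,0,0,0],[0,0,0,0,0]],
  ],
)

```text
time: 5.07
tcp_pos: [0.5699, -0.082, 0.0751]
orientation: [0.131, 0.991, -0.0, 0.0]
contact_force: [-0.6, -0.7, 2.9]
grip_width: 0.001
grasp_force: 1.2
```

Call:
servo_tool(
  steps=[
    [[0,0,0,-0.3,0],[0,0,0,0,0],[0,0,0,0,0]],
  ],
)

```text
time: 5.32
tcp_pos: [0.57, -0.082, 0.075]
orientation: [0.131, 0.991, 0.0, 0.0]
contact_force: [-0.2, -1.3, 5.3]
grip_width: -0.003
grasp_force: 2.6
```

Light contact at 5 N, with the tip height matching the tube top at 50 mm. Stiffness is about 9 N/mm, so I'll roll in small steps.

Call:
servo_tool(
  steps=[
    [[0,1.45,-0.4,0,0],[0,1.45,-0.4,0,0],[0,0,0,0,0]],
  ],
)

```text
time: 5.57
tcp_pos: [0.5731, -0.083, 0.075]
orientation: [0.131, 0.991, -0.0, 0.001]
contact_force: [0.1, 0.8, 5.9]
grip_width: 0.004
grasp_force: 2.8
```

Call:
servo_tool(
  steps=[
    [[0,1.45,-0.4,0,0],[0,1.45,-0.4,0,0],[0,0,0,0,0]],
  ],
)

```text
time: 5.82
tcp_pos: [0.5754, -0.0836, 0.0753]
orientation: [0.131, 0.991, 0.0, -0.0]
contact_force: [-5.0, 1.5, 11.5]
grip_width: 0.001
grasp_force: 5.6
```

The force up has risen from 5 to 11.5 N with 5 N of drag, so it looks like a catch. One small step to confirm.

Call:
servo_tool(
  steps=[
    [[0,1.2,-0.3,0,0],[0,0,0,0,0]],
  ],
)

```text
time: 5.98
tcp_pos: [0.5766, -0.0839, 0.0756]
orientation: [0.131, 0.991, 0.0, -0.0]
contact_force: [-4.3, 0.3, 14.1]
grip_width: 0.001
grasp_force: 6.9
```

Red catches, with 14 N up and the finger lifted 0.6 mm, so it goes to the reject box. Lifting off, turning back and opening to grasp it.

Call:
servo_tool(
  steps=[
    [[0,0,0,20,0],[0.6,0,0,20,-7],[0.6,0,0,0,-7],[0.6,0,0,0,-7],[0.6,0,0,0,-7],[0.6,0,0,0,-7],[0.6,0,0,0,-7],[0.6,0,0,0,-7],[0.6,0,0,0,-7],[0.6,0,0,0,-7],[0.6,0,0,0,-7],[0.6,0,0,0,-7]],
  ],
)

```text
time: 6.98
tcp_pos: [0.5761, -0.0837, 0.1139]
orientation: [0.722, 0.692, -0.0, -0.0]
contact_force: [-0.2, -0.3, 0.6]
grip_width: 0.598
grasp_force: 0.0
```

Call:
servo_tool(
  steps=[
    [[0.6,0,0,0,-7],[0.6,0,0,0,-6.5],[0.6,0,0,0,0],[0.6,0,0,0,0]],
  ],
)

```text
time: 7.32
tcp_pos: [0.5763, -0.0836, 0.114]
orientation: [0.795, 0.607, -0.0, -0.0]
contact_force: [-0.6, 0.6, -0.6]
grip_width: 0.6
grasp_force: 0.0
```

Run:
```python
from h import *
W=camera_model('wrist');w=snap('wrist','w2');t=snap('top','t2')
cv2.imwrite('pics/c2.png',np.vstack([w,cv2.resize(t[135:195,195:315],(512,256),interpolation=cv2.INTER_CUBIC)])[:600])
for p in [(.5905,-.0325,.04),(.595,-.034,.04)]:print(np.round(proj(W,p)))
```

```text
[254. 140.]
[260. 140.]
```

View pics/c2.png

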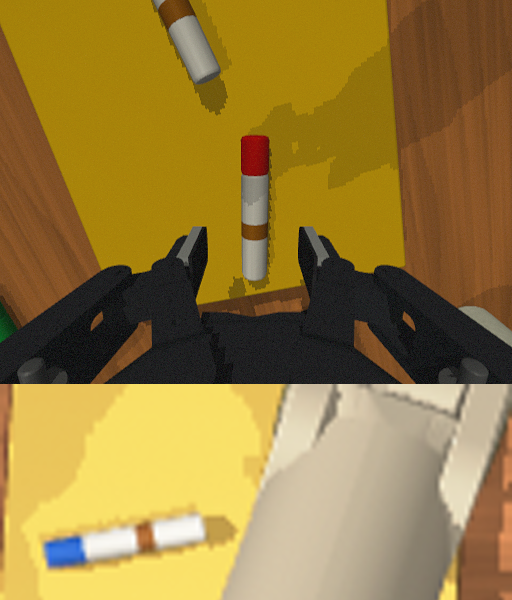

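The red tube is centred between the open fingers, cap at (255,137) and end at (254,278). Descending and closing.

Call:
servo_tool(
  steps=[
    [[0.6,0,0,-15,0],[0.6,0,0,-15,0],[0.6,0,0,-15,0],[0.6,0,0,-8,0],[0.6,0,0,-3,0],[0.6,0,0,0,0],[0.6,0,0,0,0]],
  ],
)

```text
time: 8.0
tcp_pos: [0.5769, -0.0841, 0.059]
orientation: [0.796, 0.605, 0.0, 0.0]
contact_force: [-0.8, -0.3, 0.2]
grip_width: 0.598
grasp_force: 0.0
```

Call:
servo_tool(
  steps=[
    [[0,0,0,0,0],[0,0,0,0,0],[0,0,0,0,0],[0,0,0,0,0],[0,0,0,0,0],[0,0,0,0,0]],
  ],
)

```text
time: 8.5
tcp_pos: [0.5771, -0.0839, 0.0595]
orientation: [0.796, 0.605, 0.001, 0.0]
contact_force: [-1.5, 0.6, 6.3]
grip_width: 0.201
grasp_force: 58.6
```

Width 0.20 is about 17 mm, so the pads hold the tube above its middle. I'll reopen a little, go 3 mm lower and grip again.

Call:
servo_tool(
  steps=[
    [[0.5,0,0,0,0],[0.5,0,0,0,0],[0.5,0,0,-2,0],[0.5,0,0,-1.5,0],[0.5,0,0,0,0],[0,0,0,0,0],[0,0,0,0,0],[0,0,0,0,0],[0,0,0,0,0],[0,0,0,0,0],[0,0,0,0,0]],
  ],
)

```text
time: 9.42
tcp_pos: [0.5771, -0.084, 0.0556]
orientation: [0.796, 0.605, 0.0, 0.0]
contact_force: [-0.2, -0.2, 5.8]
grip_width: 0.21
grasp_force: 60.3
```

Call:
servo_tool(
  steps=[
    [[0,0,0,10,0],[0,0,0,20,0],[0,0,0,30,0],[0,-6.5,-31.3,0,3.3],[0,-6.5,-31.3,0,3.3],[0,-6.5,-31.3,0,3.3],[0,-6.5,-31.3,0,3.3],[0,-6.5,-31.3,0,3.3],[0,-6.5,-31.3,0,3.3],[0,-6.5,-31.3,0,3.3],[0,0,0,0,0],[0,0,0,0,0]],
  ],
)

```text
time: 10.42
tcp_pos: [0.5291, -0.3059, 0.1152]
orientation: [0.661, 0.75, -0.001, -0.0]
contact_force: [0.6, 0.7, -1.6]
grip_width: 0.206
grasp_force: 58.8
```

Run:
```python
from h import *
W=camera_model('wrist');w=snap('wrist','w3');t=snap('scene','s3')
np.save('W3.npy',W,allow_pickle=True)
cv2.imwrite('pics/c3.png',np.vstack([w,cv2.resize(t[130:225,80:270],(432,216),interpolation=cv2.INTER_CUBIC)[:, :].copy() if 0 else cv2.resize(t[130:220,80:293],(512,216),interpolation=cv2.INTER_CUBIC)]))
print(sense()['tcp_pos'],sense()['grip_width'])
```

```text
[ 0.53102642 -0.30219763  0.11483517] 0.20797325458580487
```

View pics/c3.png

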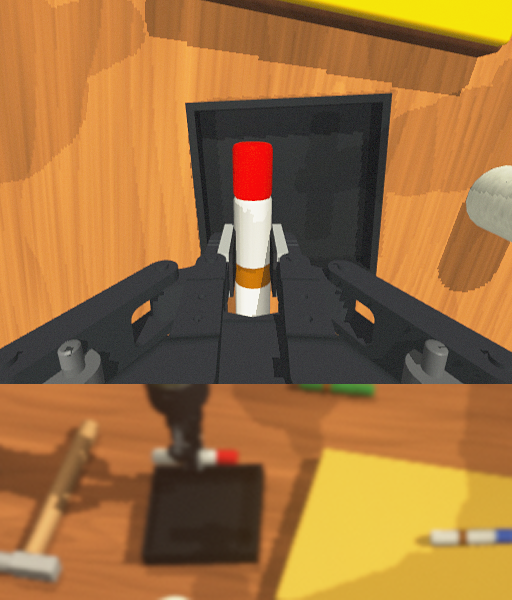

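Run:
```python
from h import *
W=np.load('W3.npy',allow_pickle=True).item();T=camera_model('top')
a=onz(W,187,103,.026);b=onz(W,391,94,.026);print(a,b,np.linalg.norm(a-b))
d=(b-a)/np.linalg.norm(b-a);n=np.array([d[1],-d[0],0]);print('yaw',np.degrees(np.arctan2(d[1],d[0])),'centre',(a+b)/2+.075*n)
print('2view corners',tri([(W,187,103),(T,325.5-8.5+.5,153.5)]) if 0 else '', tri([(W,391,94),(T,317.5,153.5)]))
```

```text
[ 0.47189825 -0.2345035   0.026     ] [ 0.61685949 -0.20995568  0.026     ] 0.14702502211690563
yaw 9.61132051410207 centre [ 0.55690113 -0.29617682  0.026     ]
2view corners  [ 0.61508999 -0.21097903  0.03073351]
```

The box centre comes out at (0.557, -0.296) with yaw 9.6°, agreeing with the other views. The tube is over its near half. Lowering and releasing.

Call:
servo_tool(
  steps=[
    [[0,3,2,-20,0],[0,0,0,-20,0],[0,0,0,-20,0],[0,0,0,-12,0],[0,0,0,-5,0],[0,0,0,-2,0],[0,0,0,0,0],[0,0,0,0,0],[0,0,0,0,0]],
  ],
)

```text
time: 11.27
tcp_pos: [0.5347, -0.3014, 0.0372]
orientation: [0.659, 0.752, 0.0, 0.001]
contact_force: [-0.3, -0.6, -1.0]
grip_width: 0.205
grasp_force: 58.8
```

Call:
servo_tool(
  steps=[
    [[0,0,0,-2,0],[0,0,0,-1.5,0],[0,0,0,0,0],[0,0,0,0,0]],
  ],
)

```text
time: 11.6
tcp_pos: [0.534, -0.3009, 0.0325]
orientation: [0.659, 0.752, 0.0, -0.0]
contact_force: [0.7, 0.7, -1.3]
grip_width: 0.209
grasp_force: 58.8
```

Call:
servo_tool(
  steps=[
    [[0.25,0,0,0,0],[0.3,0,0,0,0],[0.4,0,0,0,0],[0.4,0,0,0,0],[0.4,0,0,0,0],[0.4,0,0,15,0],[0.4,0,0,25,0],[0.4,0,0,30,0],[0.4,0,0,30,0],[0.4,0,0,0,0]],
  ],
)

```text
time: 12.43
tcp_pos: [0.5366, -0.3031, 0.139]
orientation: [0.659, 0.752, 0.001, 0.004]
contact_force: [0.6, -0.8, 1.4]
grip_width: 0.397
grasp_force: 0.0
```

Now over to the blue tube with fingers shut, turned for rolling.

Call:
servo_tool(
  steps=[
    [[0,1.7,30.3,0,7],[0,1.7,30.3,0,7],[0,1.7,30.3,0,7],[0,1.7,30.3,0,7],[0,1.7,30.3,0,7],[0,1.7,30.3,0,7],[0,1.7,30.3,-2,7],[0,1.7,30.3,-5,7],[0,1.7,30.3,-8,7],[0,1.7,30.3,-8,7],[0,1.7,30.3,-8,7],[0,1.7,30.3,-6,7]],
  ],
)

```text
time: 13.43
tcp_pos: [0.5542, 0.0641, 0.0949]
orientation: [-0.017, 1.0, 0.0, -0.0]
contact_force: [0.6, 0.1, -0.5]
grip_width: -0.001
grasp_force: 0.0
```

Call:
servo_tool(
  steps=[
    [[0,0,0,-3,7],[0,0,0,0,0],[0,0,0,0,0],[0,0,0,0,0]],
  ],
)

```text
time: 13.77
tcp_pos: [0.5547, 0.0611, 0.0927]
orientation: [-0.072, 0.997, -0.0, 0.0]
contact_force: [-0.1, 0.0, -0.4]
grip_width: 0.002
grasp_force: 0.0
```

Run:
```python
from h import *
W=camera_model('wrist');w=snap('wrist','w4');t=snap('top','t4')
s=sense();print(s['tcp_pos'],s['orientation'],s['contact_force'])
for n,p in dict(bcap=(.5545,.118,.04),bend=(.5715,.0105,.04),mid=(.563,.0645,.05)).items():print(n,np.round(proj(W,p)))
cv2.imwrite('pics/c4.png',np.vstack([w,cv2.resize(t[130:215,185:387],(512,215),interpolation=cv2.INTER_CUBIC)]))
```

```text
[0.55476769 0.06111073 0.09289117] [-7.22554922e-02  9.97386068e-01 -2.80434609e-04  3.12058334e-04] [-1.26675468  0.29812103  0.08152707]
bcap [335. 233.]
bend [174. 235.]
mid [255. 240.]
```

View pics/c4.png

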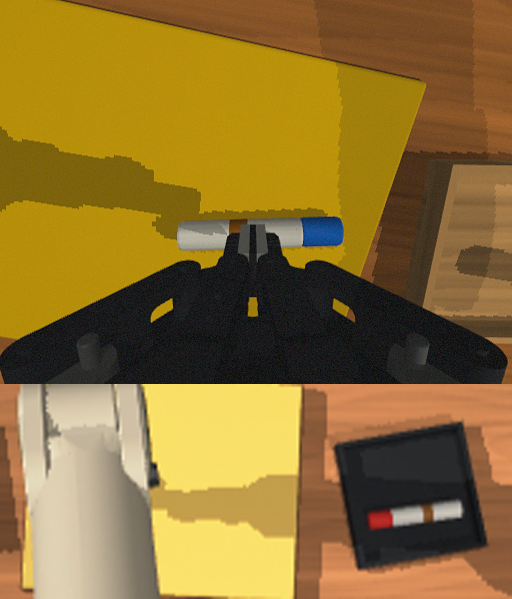

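Red lies in the black box. The blue tube's ends are at (178,236) and (343,231), which puts its middle about 3 mm further toward +y than measured. Correcting for that and descending.

Call:
servo_tool(
  steps=[
    [[0,0,3,-4,0],[0,0,2,-4,0],[0,0,0,-4,0],[0,0,0,-2.5,0],[0,0,0,-1.5,0],[0,0,0,0,0],[0,0,0,0,0]],
  ],
)

```text
time: 14.45
tcp_pos: [0.5544, 0.0675, 0.0764]
orientation: [-0.075, 0.997, -0.0, -0.0]
contact_force: [0.1, 0.5, -0.1]
grip_width: 0.001
grasp_force: 0.0
```

Call:
servo_tool(
  steps=[
    [[0,0,0,-0.5,0],[0,0,0,0,0],[0,0,0,0,0]],
  ],
)

```text
time: 14.7
tcp_pos: [0.5545, 0.0676, 0.0761]
orientation: [-0.075, 0.997, -0.0, 0.0]
contact_force: [-1.2, -0.7, -0.1]
grip_width: 0.002
grasp_force: 0.0
```

Call:
servo_tool(
  steps=[
    [[0,0,0,-0.5,0],[0,0,0,-0.4,0],[0,0,0,0,0],[0,0,0,0,0]],
  ],
)

```text
time: 15.03
tcp_pos: [0.5545, 0.0676, 0.0751]
orientation: [-0.075, 0.997, -0.0, 0.0]
contact_force: [0.2, -0.2, 0.7]
grip_width: -0.005
grasp_force: 0.3
```

Call:
servo_tool(
  steps=[
    [[0,0,0,-0.4,0],[0,0,0,0,0],[0,0,0,0,0]],
  ],
)

```text
time: 15.28
tcp_pos: [0.5548, 0.0677, 0.075]
orientation: [-0.075, 0.997, 0.0, 0.0]
contact_force: [0.6, 0.7, 3.5]
grip_width: -0.001
grasp_force: 1.7
```

Call:
servo_tool(
  steps=[
    [[0,1.5,0.25,-0.1,0],[0,1.5,0.25,0,0],[0,0,0,0,0]],
  ],
)

```text
time: 15.53
tcp_pos: [0.5582, 0.0683, 0.075]
orientation: [-0.075, 0.997, 0.0, 0.001]
contact_force: [-0.5, -0.0, 6.2]
grip_width: -0.003
grasp_force: 2.9
```

Call:
servo_tool(
  steps=[
    [[0,1.5,0.25,0,0],[0,1.5,0.25,0,0],[0,0,0,0,0]],
  ],
)

```text
time: 15.78
tcp_pos: [0.5605, 0.0687, 0.0753]
orientation: [-0.075, 0.997, 0.0, -0.0]
contact_force: [-3.9, 0.5, 11.5]
grip_width: 0.004
grasp_force: 5.7
```

Call:
servo_tool(
  steps=[
    [[0,1.2,0.2,0,0],[0,0,0,0,0]],
  ],
)

```text
time: 15.95
tcp_pos: [0.5616, 0.0689, 0.0756]
orientation: [-0.075, 0.997, 0.0, -0.0]
contact_force: [-5.5, -0.1, 14.0]
grip_width: 0.002
grasp_force: 7.1
```

Call:
servo_tool(
  steps=[
    [[0,1.0,0.2,0,0],[0,0,0,0,0]],
  ],
)

```text
time: 16.12
tcp_pos: [0.5629, 0.0691, 0.076]
orientation: [-0.075, 0.997, 0.0, 0.0]
contact_force: [-5.6, -0.3, 16.6]
grip_width: 0.002
grasp_force: 8.1
```

It has lifted 1.0 mm with 16.6 N up, so it catches like the red one. Both gave similar readings, so I'll rule out the tip's shape: lift off and press again at the same spot. An out-of-round tube will have rocked back, and the force should return to about 4 to 6 N.

Call:
servo_tool(
  steps=[
    [[0,0,0,4,0],[0,0,0,0,0],[0,0,0,0,0],[0,0,0,0,0],[0,0,0,-2,0],[0,0,0,-1,0],[0,0,0,-0.5,0],[0,0,0,0,0],[0,0,0,0,0]],
  ],
)

```text
time: 16.87
tcp_pos: [0.5627, 0.0691, 0.0751]
orientation: [-0.075, 0.997, -0.0, 0.0]
contact_force: [-0.2, 0.2, 3.2]
grip_width: 0.005
grasp_force: 1.5
```

Call:
servo_tool(
  steps=[
    [[0,0,0,-0.5,0],[0,0,0,0,0],[0,0,0,0,0]],
  ],
)

```text
time: 17.12
tcp_pos: [0.5629, 0.0691, 0.0751]
orientation: [-0.075, 0.997, 0.0, 0.0]
contact_force: [-1.9, 0.7, 6.6]
grip_width: -0.001
grasp_force: 3.3
```

Same commanded height, now 6.6 N and 75.1 mm, so the tube had rocked back and the tip is flat. Blue also catches and goes to the reject box. Turning to grasp.

Call:
servo_tool(
  steps=[
    [[0,0,0,20,0],[0.6,0,0,20,-7],[0.6,0,0,0,-7],[0.6,0,0,0,-7],[0.6,0,0,0,-7],[0.6,0,0,0,-7],[0.6,0,0,0,-7],[0.6,0,0,0,-7],[0.6,0,0,0,-7],[0.6,0,0,0,-7],[0.6,0,0,0,-7],[0.6,0,0,0,-7]],
  ],
)

```text
time: 18.12
tcp_pos: [0.5624, 0.069, 0.1142]
orientation: [0.565, 0.825, -0.0, -0.0]
contact_force: [0.6, 0.0, 0.3]
grip_width: 0.598
grasp_force: 0.0
```

Call:
servo_tool(
  steps=[
    [[0.6,0,0,0,-7],[0.6,0,0,0,-6],[0.6,0,0,0,0],[0.6,0,0,0,0]],
  ],
)

```text
time: 18.45
tcp_pos: [0.5624, 0.0691, 0.1142]
orientation: [0.651, 0.759, -0.0, -0.0]
contact_force: [0.4, -0.3, -0.7]
grip_width: 0.605
grasp_force: 0.0
```

Run:
```python
from h import *
T=camera_model('top');W=camera_model('wrist');w=snap('wrist','w5');s=sense();print(s['tcp_pos'],s['orientation'])
hsv=cv2.cvtColor(w,cv2.COLOR_BGR2HSV);m=cv2.inRange(hsv,(100,120,60),(125,255,255));ys,xs=np.nonzero(m)
print('blue cap px',xs.min(),xs.max(),ys.min(),ys.max(),'pred mid',proj(W,(.5625,.068,.04)),'cap',proj(W,(.554,.1215,.04)))
print('red in box',onz(T,348.7,181.7,.016))
```

```text
[0.56249164 0.06911642 0.11432509] [ 6.50735649e-01  7.59304320e-01 -2.30140409e-04 -1.09473893e-04]
blue cap px 238 265 139 179 pred mid (np.float64(252.61275343776887), np.float64(213.21576177774364)) cap (np.float64(252.24189888363222), np.float64(139.82452739881765))
red in box [ 0.53289894 -0.30465915  0.016     ]
```

The cap is exactly where predicted (rows from 139, columns centred on 252). Descending and gripping.

Call:
servo_tool(
  steps=[
    [[0.6,0,0,-15,0],[0.6,0,0,-15,0],[0.6,0,0,-15,0],[0.6,0,0,-8,0],[0.6,0,0,-4,0],[0.6,0,0,-1.5,0],[0.6,0,0,0,0],[0.6,0,0,0,0]],
  ],
)

```text
time: 19.17
tcp_pos: [0.5632, 0.0691, 0.0568]
orientation: [0.652, 0.758, 0.0, 0.0]
contact_force: [-0.3, 0.4, 0.9]
grip_width: 0.605
grasp_force: 0.0
```

Call:
servo_tool(
  steps=[
    [[0,0,0,0,0],[0,0,0,0,0],[0,0,0,0,0],[0,0,0,0,0],[0,0,0,0,0],[0,0,0,0,0]],
  ],
)

```text
time: 19.67
tcp_pos: [0.5632, 0.0692, 0.0569]
orientation: [0.652, 0.758, 0.001, 0.0]
contact_force: [-1.1, -0.5, 5.4]
grip_width: 0.205
grasp_force: 58.5
```

Call:
servo_tool(
  steps=[
    [[0,0,0,10,0],[0,0,0,20,0],[0,0,0,30,0],[0,2,-36,0,0],[0,2,-36,0,0],[0,2,-36,0,0],[0,2,-36,0,0],[0,2,-36,0,0],[0,2,-36,0,0],[0,2,-36,0,0],[0,2,-36,0,0],[0,2,-36,0,0.5]],
  ],
)

```text
time: 20.67
tcp_pos: [0.5804, -0.2565, 0.1165]
orientation: [0.649, 0.761, 0.0, -0.0]
contact_force: [-0.4, 0.3, -1.0]
grip_width: 0.208
grasp_force: 58.6
```

Call:
servo_tool(
  steps=[
    [[0,4,-36,0,0.5],[0,0,0,0,0],[0,0,0,-15,0],[0,0,0,-15,0],[0,0,0,-10,0],[0,0,0,0,0],[0,0,0,0,0],[0,0,0,0,0]],
  ],
)

```text
time: 21.33
tcp_pos: [0.5851, -0.2909, 0.077]
orientation: [0.645, 0.764, 0.0, 0.0]
contact_force: [-0.2, 0.7, -1.7]
grip_width: 0.206
grasp_force: 58.7
```

Run:
```python
from h import *
s=sense();print(s['tcp_pos'],s['grip_width']);snap('wrist','w6')
```

```text
[ 0.58507295 -0.29094115  0.07696516] 0.20568913771400518
```

View pics/w6.png

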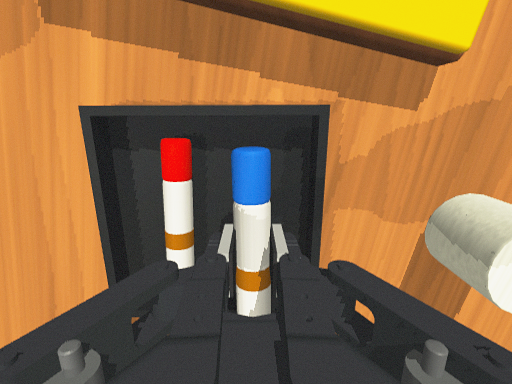

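The red tube lies in the box at (178,205). The blue tube hangs parallel to it at (252,230), with clear gaps to the red tube and to the wall at column 320. Lowering and releasing.

Call:
servo_tool(
  steps=[
    [[0,0,0,-15,0],[0,0,0,-15,0],[0,0,0,-8,0],[0,0,0,-4,0],[0,0,0,-1,0],[0,0,0,0,0],[0,0,0,0,0],[0,0,0,0,0]],
  ],
)

```text
time: 22.05
tcp_pos: [0.5851, -0.2912, 0.0339]
orientation: [0.646, 0.764, 0.0, 0.001]
contact_force: [0.2, 0.7, -1.0]
grip_width: 0.204
grasp_force: 58.8
```

Call:
servo_tool(
  steps=[
    [[0.25,0,0,0,0],[0.3,0,0,0,0],[0.33,0,0,0,0],[0.33,0,0,0,0],[0.33,0,0,0,0],[0.33,0,0,10,0],[0.33,0,0,20,0],[0.33,0,0,30,0],[0.33,0,0,40,0],[0.33,0,0,0,0]],
  ],
)

```text
time: 22.88
tcp_pos: [0.5878, -0.2935, 0.1423]
orientation: [0.646, 0.764, 0.002, 0.006]
contact_force: [0.2, -1.2, 1.7]
grip_width: 0.329
grasp_force: 0.0
```

Call:
servo_tool(
  steps=[
    [[0.33,0,35,5,0],[0.33,0,35,5,0],[0.33,0,35,5,0],[0.33,0,35,5,0],[0.33,0,35,0,0],[0.33,0,35,0,0],[0.33,0,35,0,0],[0.33,0,0,0,0],[0.33,0,0,0,0],[0.33,0,0,0,0]],
  ],
)

```text
time: 23.72
tcp_pos: [0.5848, -0.0463, 0.1537]
orientation: [0.646, 0.764, 0.0, 0.0]
contact_force: [-0.7, -0.6, 0.4]
grip_width: 0.331
grasp_force: 0.0
```

Run:
```python
from h import *
s=sense();print(s['time'],s['tcp_pos'],s['grip_width'],s['contact_force']);a=snap('top','t9')
cv2.imwrite('pics/c9.png',cv2.resize(a[80:230,50:450],(800,300)))
```

```text
23.7167 [ 0.58479344 -0.04634252  0.15373275] 0.3306338876073288 [-0.72923337 -0.55604611  0.37166163]
```

View pics/c9.png

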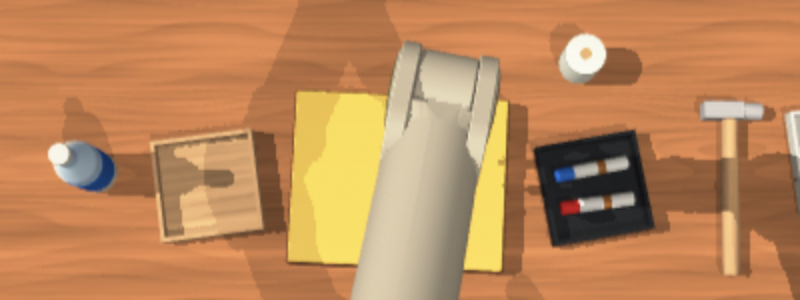

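Both tubes lie flat in the black box at (590,170) and (598,204) in the crop. The hammer, bottle and paper roll are unmoved, and the arm is clear.

```bash
python3 -c "
from bench import *
print(hand_in())"
```

```text
the job is handed in; nothing more can be done
None
```

I rolled the red tube and then the blue one; both caught, peaking at 14 N and 17 N up (below the 25 N dent limit), so both now lie released in the black reject box, the bystanders were not touched, and the job was handed in at about 24 s.

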